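# Index the bottle row under the filling nozzle

## Robot

A 6-joint arm with a two-finger parallel gripper is mounted at the origin on the work surface. World frame = base frame: x ahead of the robot, y to its left, z up, the work surface at z = 0. Lengths are in m, angles in degrees, forces in N, time in s.
With the tool pointing down it reaches from about 0.25 to 0.725 m from the base axis. Payload 9.7 kg.
Tool frame: the origin (TCP) lies on the centre line of the jaws, within the pads' length; the fingertips stand 17 mm ahead of it and the grasp point (between the pads) lies 2 mm behind it (bot.tip_extent is the distance from the TCP to the fingertips, in m); z points along the fingers, y is the line along which they close (so a half turn about z gives the same grasp; the last joint's range is limited). The gripper opens to 85 mm and grips with 20 to 120 N. Pads are 22 mm wide; open, the fingers measure 114 mm over their backs; the gripper's body (76 mm by 85 mm) begins 54 mm behind the grasp point. The pads swing forward as they close: fully open they stand 13 mm farther back than shut.
Start: joints at [77.177, 4.979, 10.078, 95.1, 0, 90], TCP at [0.122, 0.536, 0.248] pointing down, gripper open.
Joint ranges: [-179.16, 179.16], [-48.56, 103.87], [-65.8, 70.77], [-126.05, 130.52], [-82.76, 87.17], [-180, 180]. Speed limits (degrees/s): [127.2, 127.2, 147.25, 180, 180, 180].

## Interface

Orientations are given as [roll, pitch, yaw] about the fixed x, y, z axes, in that order (R = Rz(yaw) Ry(pitch) Rx(roll)).
In Python, from workcell import bot gives the robot as it stands.
- The arm moves only by the tool carry_out, never from a script. Its argument "moves" is text: rows parted by semicolons, each of 7 numbers parted by spaces: the shift along the tool's x, y, z in mm, then the turn, a rotation vector about the tool's x, y, z in degrees, then the finger opening in mm, from 0 to 85.4. A call has 1 to 20 rows; each row is the pose to reach, as a shift and turn from the pose commanded when the call began, along the tool's axes at that moment; what a row does not reach only later rows make up. A row lasts 1/10 s, in which the tool goes at most 50 mm and 8.59 degrees, less where a joint would pass 70% of its speed; a pose out of reach is approached as far as the arm can. A call with a gripper value outside its range is refused whole. The fingers move at their own pace and stop on an object; "force" is the grip in N (left out, the last holds). Time passes only in rows, so rows that repeat a pose let the fingers close. It gives the time, the measured TCP pose, the force, the opening and the grip force at its end, in the units of the state.
- bot.get_obs(): the state, without advancing time (a new reading comes with each control period).
- bot.camera(name): name is "scene" or "side" or "wrist"; returns a dict with "img" (420x560x3 uint8, red, green, blue), "mtx" (3x3 intrinsics, pixels), "position" and "orientation" of the camera in the world; the wrist camera has in their place "mount" (4x4, takes a point from camera to tool coordinates, whose origin is the TCP and whose axes are the flange's). Camera axes: x right, y up, looking along -z (the intrinsics and any distortion apply to the point x, -y, -z); pixel columns grow to the right and rows downward; lengths in m; the calibration is good to about 2 mm. A picture is of the moment at which its call begins: read the wrist's pose just before it. There is no depth.
- bot.job_done(): hands the job in; it is judged then, once.
The state is a dict: "time": time; "q": joint angles; "qd": joint speeds; "joint_efforts": joint torques, N m; "ee_pos": TCP position; "tcp_rot": TCP orientation; "wrist_force": force on the tool from outside, world axes, zero at the start; "torque": the same for the moment, N m; "opening": finger opening in m; "grasp_force": force on a finger pad.
Only numpy, scipy, OpenCV 4.12 (cv2) and the standard library are available. Lean on these libraries where they do the work, as an engineer would, in place of code of your own. Each camera call takes 0.05 s, during which the arm holds its last target. There are 200 camera calls.

## Task

Push the standing row of five black bottles along the filler's feed lane, all together from behind the last one and without lifting or tipping any, gently until the first bottle rests against the end stop and the row is closed up behind it. Then press the start button on the grey box fully down with a fingertip and let it go. Leave the bottle on the scale, the jug and the spare bottle on the bench where they stand.

Things in the scene. Friction and masses are not known exactly. Their poses are not given: they have to be found in the camera images.
- lane: Feed lane of the bench-top filler, fixed to the bench: a straight bed 440 mm long, 62 mm wide, with a slippery white plastic strip on it (friction about 0.2), its surface 20 mm above the bench. Origin: middle of the bed, on the bench. +x runs along the lane to the end stop, z up. The bed spans x = -220 to +220 mm; the stop's face is at x = +180 mm.
- rail_left (a point): Middle of one of the two round steel guide rails, 8 mm thick, on its upper edge: 26 mm above the strip, 46 mm above the bench. The rails run at y = +27.5 and -27.5 mm of the lane, 47 mm apart inside, from x = -205 to +195 mm, flaring at the open end. Their brackets reach 50 mm above the bench, the clamp knobs 56 mm to either side of the centre line.
- nozzle_tip (a point): Tip of the filler's nozzle: a thin upright steel tube over the lane's centre line at x = 158 mm, 129 mm above the bench, over the place of the bottle at the stop. It hangs from a level bar 205 mm above the bench on a thin post at x = 250 mm, 242 mm high; a hose rises to 260 mm there and runs to the white dosing pump, 121 mm high, at x = 385, y = -245 mm of the lane.
- stop_face (a point): Middle of the end stop's face, which the first bottle must rest against: an upright steel plate 46 mm wide and 48 mm high across the lane; this point is 44 mm above the bench. Axes as the lane's.
- bottle_1: Empty black plastic bottle standing in the lane, number 1 of the row counted from the stop (the first, nearest the stop): round, 44 mm in diameter up to 60 mm above its foot, with a narrower neck above, 82 mm high in all; about 45 g. Its origin is the centre of its foot; z up. At the start the five stand touching or within 1 mm of one another, 60 to 150 mm short of the stop.
- bottle_2: Empty black plastic bottle standing in the lane, number 2 of the row counted from the stop: round, 44 mm in diameter up to 60 mm above its foot, with a narrower neck above, 82 mm high in all; about 45 g. Its origin is the centre of its foot; z up. At the start the five stand touching or within 1 mm of one another, 60 to 150 mm short of the stop.
- bottle_3: Empty black plastic bottle standing in the lane, number 3 of the row counted from the stop: round, 44 mm in diameter up to 60 mm above its foot, with a narrower neck above, 82 mm high in all; about 45 g. Its origin is the centre of its foot; z up. At the start the five stand touching or within 1 mm of one another, 60 to 150 mm short of the stop.
- bottle_4: Empty black plastic bottle standing in the lane, number 4 of the row counted from the stop: round, 44 mm in diameter up to 60 mm above its foot, with a narrower neck above, 82 mm high in all; about 45 g. Its origin is the centre of its foot; z up. At the start the five stand touching or within 1 mm of one another, 60 to 150 mm short of the stop.
- bottle_5: Empty black plastic bottle standing in the lane, number 5 of the row counted from the stop (the last, where the push is made): round, 44 mm in diameter up to 60 mm above its foot, with a narrower neck above, 82 mm high in all; about 45 g. Its origin is the centre of its foot; z up. At the start the five stand touching or within 1 mm of one another, 60 to 150 mm short of the stop.
- start_top (a point): Centre of the top of the start button when it is up: a black round button 36 mm in diameter, the only one, pressed straight down. It sits on a grey box 80 x 110 mm and 42 mm high, fixed to the bench beyond the lane; the button's top is 60 mm above the bench. The point goes down with the button.
- start (a joint): Travel of the start button: 0 m up, 0.006 m fully down. It is sprung: about 1.5 N to start it moving, 5 N fully down, and it comes up by itself.
- sample_bottle: A filled bottle of the same shape on the pan of the white bench scale (the pan is 40 mm above the bench). Leave it. Origin: centre of its foot.
- spare_bottle: One more empty bottle of the same shape on the bench beyond the lane's open end. Leave it. Origin: centre of its foot.
- jug: White plastic jug, 100 mm in diameter and 130 mm high, with a handle, standing on the bench. Leave it. Origin: centre of its foot.
Mind the look-alikes: they are no part of the job. Leave any turquoise look-alike of the bottle_5 alone. What is shaped like the bottle_4 but yellow is not meant.

How it is judged (in metres and radians):
On the way, in this order (a step that is already met when the one before it is completed fails the run):
1. the row is pushed home: first bottle at the stop, the others closed up behind it, all upright in the lane (x of bottle_1 in the frame of lane above 0.154 m and x of bottle_5 in the frame of lane above -0.025 m and y of bottle_1 in the frame of lane between -0.006 and 0.006 m and z of each of bottle_1, bottle_2, bottle_3, bottle_4, bottle_5 in the frame of lane below 0.026 m and angle between each of bottle_1, bottle_2, bottle_3, bottle_4, bottle_5's own z axis and vertical below 0.1 rad and y of bottle_2 in the frame of lane between -0.006 and 0.006 m and y of bottle_3 in the frame of lane between -0.006 and 0.006 m and y of bottle_4 in the frame of lane between -0.006 and 0.006 m and y of bottle_5 in the frame of lane between -0.006 and 0.006 m), for 0.2 s.
2. the start button is pressed down (value of joint start above 0.0045 m), for 0.05 s.
At the end, for the whole second after the job is handed in: The first bottle stands within 4 mm of the stop and the fifth within 7 mm of the place it has in a closed row; all five stand upright (within 0.10 rad) on the lane's bed between the rails, at rest; the start button is up again (all of step 1 and linear speed of each of bottle_1, bottle_2, bottle_3, bottle_4, bottle_5 below 0.01 m/s and value of joint start below 0.0015 m); the robot touches nothing.
It fails at once if a bottle of the row is lifted more than 12 mm off the bed, taken out of the lane, or tipped by more than 0.35 rad (z of any of bottle_1, bottle_2, bottle_3, bottle_4, bottle_5 in the frame of lane above 0.032 m or y of any of bottle_1, bottle_2, bottle_3, bottle_4, bottle_5 in the frame of lane above 0.015 m or y of any of bottle_1, bottle_2, bottle_3, bottle_4, bottle_5 in the frame of lane below -0.015 m or angle between any of bottle_1, bottle_2, bottle_3, bottle_4, bottle_5's own z axis and vertical above 0.35 rad).
It fails at once if the row is pulled apart: the first and the last bottle are more than 20 mm farther apart than in a closed row (horizontal distance between bottle_1 and bottle_5 above 0.196 m).
It fails at once if the row is rammed: more than 60 N on the last bottle from the fingers or on the first from the stop (contact force between the fingers and bottle_5 above 60 N or contact force between lane and bottle_1 above 60 N).
It fails at once if the start button is pressed while the row is not home (value of joint start above 0.003 m and (x of bottle_1 in the frame of lane below 0.152 m or x of bottle_5 in the frame of lane below -0.028 m)).
It fails at once if the sample bottle, the spare bottle or the jug is moved by more than 15 mm (distance of any of sample_bottle, spare_bottle, jug from where it was at the start of the episode above 0.015 m).
It also fails if it takes over 48 s, if anything falls off the work surface, if the arm or the gripper's body presses on something with over 40 N, if the wrist force passes 120 N, or if a joint passes its speed limit or range.

## Working session

There is one attempt and no reset: what is moved stays moved. The work goes in short steps, Python scripts to look and compute and a tool call to move; the robot and the scene stay as the last step left them, time stands still between calls to the robot, and variables do not carry over. Pictures are saved under pics/ and viewed, at most 10 in all, crops included, and the job is handed in when it is done.

Besides the shell and the picture viewer there is one more tool, called after "Request:" by a JSON object that holds its "fn" and its "kwargs", one argument or row to a line. carry_out: Moves the arm, as the interface text tells. Its arguments: {"type":"object","properties":{"moves":{"type":"string"},"force":{"type":"number"}},"required":["moves"]}

```bash
mkdir -p pics; cat > h.py <<'E'
import numpy as np, cv2
from workcell import bot
from scipy.spatial.transform import Rotation as R
def snap(n,f):
    c=bot.camera(n); cv2.imwrite('pics/'+f,c['img'][:,:,::-1]); np.save('pics/'+n+'.npy',c,allow_pickle=True); return c
E
python3 - <<'E'
from h import *
print(bot.get_obs())
for n in('scene','side'):
    c=snap(n,n+'1.png'); print({k:v for k,v in c.items() if k!='img'})
E
```

```text
{'time': 0.0, 'q': array([ 7.71777143e+01,  5.00984685e+00,  1.00319961e+01,  9.51002175e+01,
       -2.09453049e-03,  9.00008742e+01]), 'qd': array([ 0.06822268,  0.03499794, -0.002947  , -0.03351154,  0.08468563,
        0.00649136]), 'joint_efforts': array([ 1.48554358e-03, -5.20400798e+01,  4.64785874e+01,  1.69294380e-02,
        7.93887375e-05, -5.71027982e-06]), 'ee_pos': array([0.1220193 , 0.53606055, 0.24757308]), 'tcp_rot': array([-1.79921932e+02,  2.09571970e-03,  1.67176843e+02]), 'wrist_force': array([ 0.22045492, -0.56972386,  0.19360598]), 'torque': array([-0.00486355,  0.02365194, -0.05137166]), 'grasp_force': 0.0, 'opening': 0.08548148916843029}
{'mtx': array([[407.55139496,   0.        , 271.83688866],
       [  0.        , 407.55139496, 212.8861284 ],
       [  0.        ,   0.        ,   1.        ]]), 'position': array([0.86715077, 0.52909625, 0.89448613]), 'orientation': array([ 38.02652128,  -0.44206627, 146.46893412])}
{'mtx': array([[402.42750919,   0.        , 274.95090018],
       [  0.        , 402.42750919, 203.97096497],
       [  0.        ,   0.        ,   1.        ]]), 'position': array([ 0.26655922, -0.67223545,  0.91414826]), 'orientation': array([ 41.64722234,   0.7369681 , -18.88892809])}
```

View pics/scene1.png

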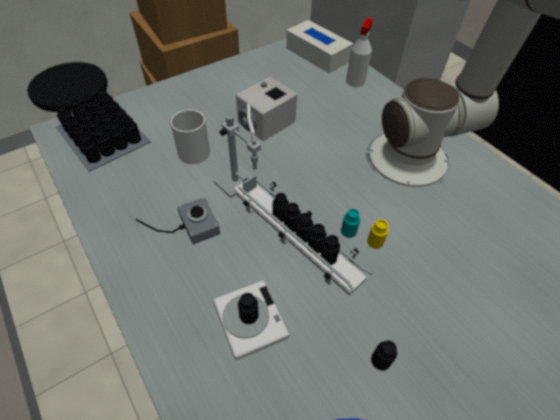

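View pics/side1.png

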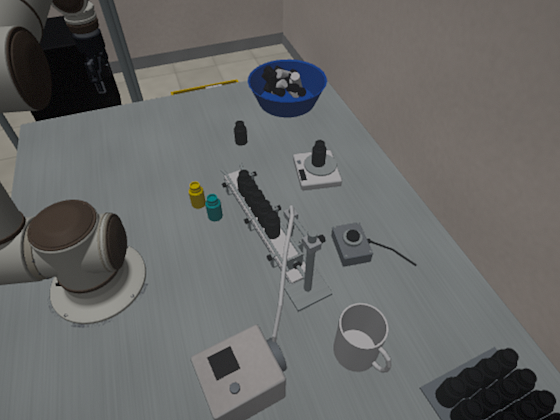

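Scene view: the row runs from about (280,205) near the stop (250,183) to (332,250); open end at (358,285), button at (197,212), scale bottle (248,305), spare (385,354), turquoise (350,222) and yellow (378,234) are look-alikes outside the lane. Side view: the row runs (245,180)–(270,222), button at (353,236). I'll enlarge both.

```bash
cat >> h.py <<'E'
def ray(c,u,v,z):
    r=R.from_euler('xyz',c['orientation'],degrees=True)
    m=c['mtx']; d=r.apply([(u-m[0,2])/m[0,0],-(v-m[1,2])/m[1,1],-1])
    p=np.array(c['position']); return p+d*(z-p[2])/d[2]
def load(n): return np.load('pics/'+n+'.npy',allow_pickle=True).item()
E
python3 - <<'E'
from h import *
a=load('scene')['img'][160:300,180:380,::-1]; b=load('side')['img'][155:295,200:400,::-1]
cv2.imwrite('pics/crop1.png',cv2.resize(a,None,fx=4,fy=4,interpolation=cv2.INTER_CUBIC))
cv2.imwrite('pics/crop2.png',cv2.resize(b,None,fx=4,fy=4,interpolation=cv2.INTER_CUBIC))
E
```

```text
(no output)
```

View pics/crop1.png

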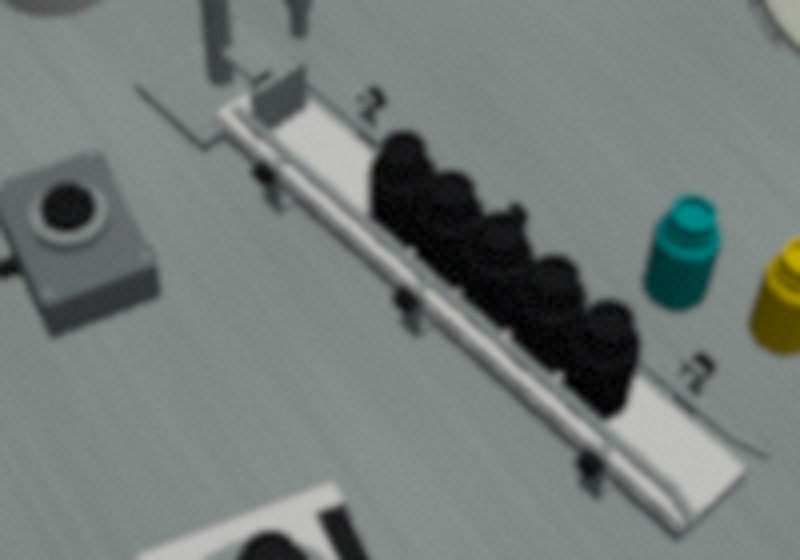

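View pics/crop2.png

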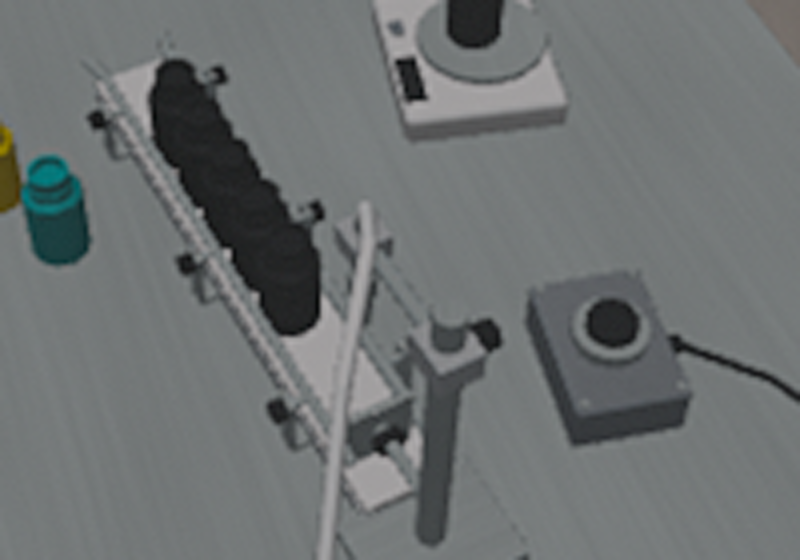

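Crop 1 (scene): bottle 5's cap at (610,315), bottle 1's cap at (402,145), button (68,206), lane end corners (745,467) and (683,530), stop-side corner (222,110). Crop 2 (side): button (612,322), far lane corners (413,487) and (370,508). The black ones between the rails are the row; the turquoise and yellow bottles stand outside it.

```bash
python3 - <<'E'
from h import *
s=load('scene'); d=load('side')
S=lambda x,y,z:ray(s,180+(x+.5)/4-.5,160+(y+.5)/4-.5,z); D=lambda x,y,z:ray(d,200+(x+.5)/4-.5,155+(y+.5)/4-.5,z)
P={}
for n,f,x,y,z in [('btnS',S,68,206,.06),('btnD',D,612,322,.06),('b5S',S,610,315,.102),('b1S',S,402,145,.102),('b5D',D,177,72,.102),('b1D',D,293,240,.102),
 ('openA',S,745,467,.02),('openB',S,683,530,.02),('stopcorner',S,222,110,.02),('endA',D,413,487,.02),('endB',D,370,508,.02)]:
    P[n]=f(x,y,z); print(n,P[n].round(4))
e=(P['endA']+P['endB'])/2;o=(P['openA']+P['openB'])/2
v=(e-o);print('len',np.linalg.norm(v),'wid',np.linalg.norm(P['openA']-P['openB']),np.linalg.norm(P['endA']-P['endB']),'yaw',np.degrees(np.arctan2(v[1],v[0])),'mid',(e+o)/2)
w=P['stopcorner']-P['openB'];print('yaw edge',np.degrees(np.arctan2(w[1],w[0])),np.linalg.norm(w))
w=P['b1S']-P['b5S'];print('yaw bott',np.degrees(np.arctan2(w[1],w[0])),np.linalg.norm(w))
E
```

```text
btnS [ 0.662  -0.1234  0.06  ]
btnD [ 0.6603 -0.1233  0.06  ]
b5S [0.4429 0.1572 0.102 ]
b1S [ 0.4715 -0.0185  0.102 ]
b5D [0.4449 0.1601 0.102 ]
b1D [ 0.4732 -0.0192  0.102 ]
openA [0.4006 0.2514 0.02  ]
openB [0.4597 0.2631 0.02  ]
stopcorner [ 0.52   -0.1728  0.02  ]
endA [ 0.5002 -0.1748  0.02  ]
endB [ 0.4688 -0.1801  0.02  ]
len 0.43811198272590074 wid 0.06024124974435384 0.03178811271299697 yaw -82.86752124051661 mid [0.45732434 0.03993529 0.02      ]
yaw edge -82.12231772301902 0.440143570108029
yaw bott -80.74280933526268 0.1780263882964729
```

```bash
cat >> h.py <<'E'
yaw=np.radians(-81.5); u=np.array([np.cos(yaw),np.sin(yaw),0]); n=np.array([-u[1],u[0],0]); L0=np.array([.4625,.0396,0])
def lane(x,y,z): return L0+x*u+y*n+np.array([0,0,z])
def rel(p):
    o=bot.get_obs(); r=R.from_euler('xyz',o['tcp_rot'],degrees=True)
    b=r.as_matrix()[:,1]; print('t',o['time'],'pos',o['ee_pos'].round(4),'F',o['wrist_force'].round(2),'yang',np.degrees(np.arctan2(b[1],b[0])),'mm',(r.inv().apply(p-o['ee_pos'])*1000).round(1))
E
python3 -c "
from h import *
rel(lane(-.175,0,.16)); rel(lane(-.175,0,.065))"
```

```text
t 0.1 pos [0.122  0.5361 0.2476] F [-0.33 -0.08 -0.73] yang 77.17854512544113 mm [-378.5 -245.4   88. ]
t 0.1 pos [0.122  0.5361 0.2476] F [-0.33 -0.08 -0.73] yang 77.17854512544113 mm [-378.5 -245.3  183. ]
```

Request:
{"fn": "carry_out", "kwargs": {
  "moves": "-378 -245 88 0 0 69 10;-378 -245 88 0 0 69 10;-378 -245 88 0 0 69 10;-378 -245 88 0 0 69 10;-378 -245 88 0 0 69 10;-378 -245 88 0 0 69 10;-378 -245 88 0 0 69 10;-378 -245 88 0 0 69 10;-378 -245 88 0 0 69 10;-378 -245 88 0 0 69 10;-378 -245 88 0 0 69 10;-378 -245 88 0 0 69 10;-378 -245 88 0 0 69 10;-378 -245 88 0 0 69 10;-378 -245 88 0 0 69 10;-378 -245 88 0 0 69 10;-378 -245 88 0 0 69 10;-378 -245 88 0 0 69 10"
}}

```text
time: 1.9
ee_pos: [0.4362, 0.2136, 0.1603]
tcp_rot: [180.0, 0.0, 98.2]
wrist_force: [-0.9, -0.4, 0.1]
opening: 0.0104
grasp_force: 0.0
```

```bash
python3 -c "
from h import *
rel(lane(-.175,0,.065)); print(bot.get_obs()['opening']); snap('wrist','w1.png')"
```

```text
t 1.9 pos [0.4362 0.2136 0.1603] F [-0.85 -0.36  0.06] yang 8.189680752431519 mm [-1.   0.3 95.3]
0.01039681930005253
```

View pics/w1.png

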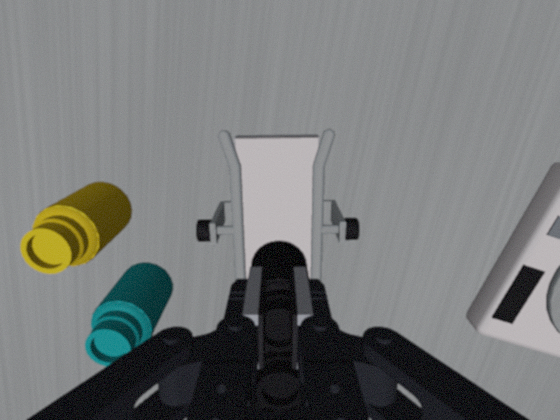

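The wrist view shows the lane centred at column 278 and in line with the fingers at 278. Bottle 5's edge is at (279,242) and the open end at row 136. I'll cast both to check the distance.

```bash
cat >> h.py <<'E'
def wray(c,o,u_,v,z):
    m=c['mtx']; M=np.array(c['mount']); r=R.from_euler('xyz',o['tcp_rot'],degrees=True)
    d=r.apply(M[:3,:3]@[(u_-m[0,2])/m[0,0],-(v-m[1,2])/m[1,1],-1]); p=o['ee_pos']+r.apply(M[:3,3])
    q=p+d*(z-p[2])/d[2]; e=q-L0; return q.round(4),'lane',(e@u).round(4),(e@n).round(4)
E
python3 -c "
from h import *
c=load('wrist');o=bot.get_obs()
print(np.array(c['mount']).round(3))
for a in [(236,136,.02),(319,136,.02),(244,276,.02),(313,276,.02),(279,242,.02),(279,242,.06),(279,242,.08)]: print(a,*wray(c,o,*a))"
```

```text
[[ 0.     0.945  0.326  0.085]
 [ 1.    -0.     0.    -0.001]
 [ 0.     0.326 -0.945 -0.126]
 [ 0.     0.     0.     1.   ]]
(236, 136, 0.02) [0.3998 0.2562 0.02  ] lane -0.2234 -0.03
(319, 136, 0.02) [0.4574 0.2645 0.02  ] lane -0.2231 0.0282
(244, 276, 0.02) [0.418  0.1469 0.02  ] lane -0.1127 -0.0282
(313, 276, 0.02) [0.4725 0.1548 0.02  ] lane -0.1124 0.0269
(279, 242, 0.02) [0.4414 0.1802 0.02  ] lane -0.1421 -0.0001
(279, 242, 0.06) [0.4386 0.1979 0.06  ] lane -0.1601 -0.0002
(279, 242, 0.08) [0.4372 0.2067 0.08  ] lane -0.169 -0.0003
```

Request:
{"fn": "carry_out", "kwargs": {
  "moves": "0 0 30 0 0 0 10;0 0 60 0 0 0 10;0 0 85 0 0 0 10;0 0 95 0 0 0 10;0 0 95 0 0 0 10;-5 0 95 0 0 0 10;-10 0 95 0 0 0 10;-14 0 95 0 0 0 10;-18 0 95 0 0 0 10;-21 0 95 0 0 0 10;-24 0 95 0 0 0 10;-27 0 95 0 0 0 10;-31 0 95 0 0 0 10;-35 0 95 0 0 0 10;-35 0 95 0 0 0 10"
}}

```text
time: 3.45
ee_pos: [0.4413, 0.1783, 0.0652]
tcp_rot: [-180.0, 0.0, 98.2]
wrist_force: [-0.0, -0.3, 0.4]
opening: 0.0102
grasp_force: 0.0
```

```bash
python3 -c "
from h import *
rel(lane(-.051,0,.065)); snap('wrist','w2.png'); snap('scene','s2.png')
a=cv2.imread('pics/s2.png')[160:300,220:380]; w=cv2.imread('pics/w2.png')
cv2.imwrite('pics/c2.png',np.hstack([cv2.resize(a,(480,420)),w[:,140:440]]))"
```

```text
t 3.45 pos [0.4413 0.1783 0.0652] F [-0.   -0.35  0.39] yang 8.153082647757143 mm [-89.3   1.    0.3]
```

View pics/c2.png

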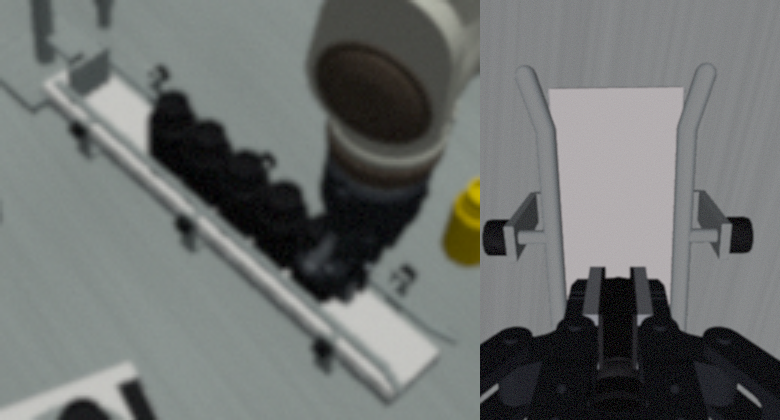

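The row still stands upright in line, with the fingers behind bottle 5 and centred between the rails (wrist crop columns 600–640 against rails at 555 and 683). I'll continue the push.

Request:
{"fn": "carry_out", "kwargs": {
  "moves": "-3 0 0 0 0 0 10;-7 0 0 0 0 0 10;-12 0 0 0 0 0 10;-17 0 0 0 0 0 10;-22 0 0 0 0 0 10;-27 0 0 0 0 0 10;-32 0 0 0 0 0 10;-37 0 0 0 0 0 10;-42 0 0 0 0 0 10;-47 0 0 0 0 0 10;-52 0 0 0 0 0 10;-57 0 0 0 0 0 10;-62 0 0 0 0 0 10;-67 0 0 0 0 0 10;-71 0 0 0 0 0 10;-74 0 0 0 0 0 10;-76 0 0 0 0 0 10;-78 0 0 0 0 0 10;-79 0 0 0 0 0 10;-80 0 0 0 0 0 10"
}}

```text
time: 5.55
ee_pos: [0.4526, 0.0997, 0.0653]
tcp_rot: [180.0, -0.0, 98.2]
wrist_force: [-0.7, 1.3, -1.1]
opening: 0.0099
grasp_force: 0.4
```

Request:
{"fn": "carry_out", "kwargs": {
  "moves": "-1 0 0 0 0 0 10;-2 0 0 0 0 0 10;-3 0 0 0 0 0 10;-4 0 0 0 0 0 10"
}}

```text
time: 5.95
ee_pos: [0.4532, 0.0957, 0.0653]
tcp_rot: [-180.0, -0.0, 98.2]
wrist_force: [0.4, 1.5, -0.1]
opening: 0.0097
grasp_force: 0.4
```

Request:
{"fn": "carry_out", "kwargs": {
  "moves": "-1 0 0 0 0 0 10;-2 0 0 0 0 0 10;-2 0 0 0 0 0 10"
}}

```text
time: 6.25
ee_pos: [0.4535, 0.0936, 0.0653]
tcp_rot: [180.0, 0.0, 98.2]
wrist_force: [-0.2, -0.3, -0.7]
opening: 0.01
grasp_force: 0.1
```

Request:
{"fn": "carry_out", "kwargs": {
  "moves": "-1 0 0 0 0 0 10;-2 0 0 0 0 0 10;-2 0 0 0 0 0 10"
}}

```text
time: 6.55
ee_pos: [0.4538, 0.0916, 0.0653]
tcp_rot: [180.0, 0.0, 98.2]
wrist_force: [-0.2, 0.1, 0.1]
opening: 0.0098
grasp_force: 0.2
```

Request:
{"fn": "carry_out", "kwargs": {
  "moves": "-0.5 0 0 0 0 0 10;-1 0 0 0 0 0 10;-1 0 0 0 0 0 10"
}}

```text
time: 6.85
ee_pos: [0.4539, 0.0907, 0.0653]
tcp_rot: [180.0, 0.0, 98.2]
wrist_force: [0.2, 0.3, -0.4]
opening: 0.0096
grasp_force: 0.3
```

```bash
python3 -c "
from h import *
rel(lane(-.051,0,.065)); snap('side','d3.png'); snap('scene','s3.png');rel(lane(-.051,0,.065))
a=cv2.imread('pics/s3.png')[160:270,220:370]; b=cv2.imread('pics/d3.png')[160:300,215:335]
cv2.imwrite('pics/c3.png',np.hstack([cv2.resize(a,(450,420)),cv2.resize(b,(350,420))]))"
```

```text
t 6.85 pos [0.4539 0.0907 0.0653] F [ 0.15  0.26 -0.43] yang 8.177665086789364 mm [-0.8  1.   0.3]
t 6.95 pos [0.4539 0.0907 0.0653] F [-0.28  0.58 -0.38] yang 8.175152787368225 mm [-0.8  0.9  0.3]
```

View pics/c3.png

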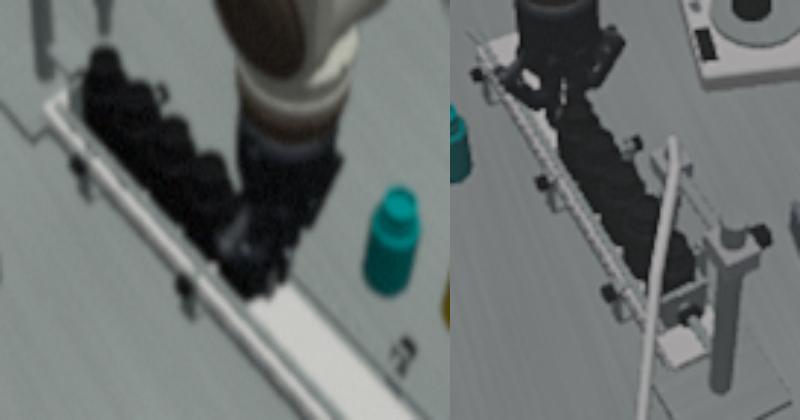

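The row is upright and bottle 1 is nearly at the stop plate (side crop 690,275). The force is still low, so I'll creep on.

Request:
{"fn": "carry_out", "kwargs": {
  "moves": "-0.5 0 0 0 0 0 10;-1 0 0 0 0 0 10;-1.5 0 0 0 0 0 10;-1.5 0 0 0 0 0 10"
}}

```text
time: 7.35
ee_pos: [0.4541, 0.0897, 0.0653]
tcp_rot: [180.0, -0.1, 98.2]
wrist_force: [-0.6, 4.7, -0.9]
opening: 0.01
grasp_force: 2.4
```

Request:
{"fn": "carry_out", "kwargs": {
  "moves": "-0.5 0 0 0 0 0 10;-1 0 0 0 0 0 10;-1.5 0 0 0 0 0 10;-1.5 0 0 0 0 0 10"
}}

```text
time: 7.75
ee_pos: [0.4542, 0.0894, 0.0655]
tcp_rot: [180.0, -0.2, 98.2]
wrist_force: [-1.1, 12.4, 1.7]
opening: 0.0104
grasp_force: 6.2
```

The row is home: 12 N of steady contact and no further travel. I'll back off, rise and look.

Request:
{"fn": "carry_out", "kwargs": {
  "moves": "2 0 0 0 0 0 10;4 0 0 0 0 0 10;8 0 0 0 0 0 10;14 0 0 0 0 0 10;22 0 0 0 0 0 10;30 0 0 0 0 0 10;30 0 -30 0 0 0 10;30 0 -70 0 0 0 0;30 0 -110 0 0 0 0;30 0 -110 0 0 0 0;30 0 -110 0 0 0 0"
}}

```text
time: 8.85
ee_pos: [0.4505, 0.1181, 0.176]
tcp_rot: [179.9, -0.0, 98.2]
wrist_force: [0.7, 0.8, -0.1]
opening: 0.0
grasp_force: 0.0
```

```bash
python3 -c "
from h import *
rel(np.array([.661,-.1233,.13])); snap('side','d4.png'); s=snap('scene','s4.png');c=snap('wrist','w4.png')
a=cv2.imread('pics/s4.png')[160:270,220:370]; b=cv2.imread('pics/d4.png')[160:300,215:335]
cv2.imwrite('pics/c4.png',np.hstack([cv2.resize(a,(450,420)),cv2.resize(b,(350,420))]))"
```

```text
t 8.85 pos [0.4505 0.1181 0.176 ] F [ 0.67  0.84 -0.06] yang 8.202236104001017 mm [-268.9  173.9   46.3]
```

View pics/c4.png

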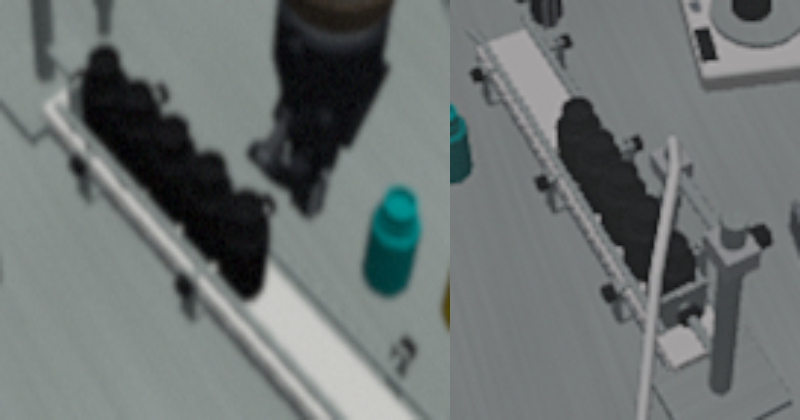

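The row is closed, upright and against the stop. I'll hover high over the button and check the arm's clearance to the nozzle.

Request:
{"fn": "carry_out", "kwargs": {
  "moves": "0 0 -50 0 0 0 0;-134 87 -74 0 0 0 0;-269 174 -74 0 0 0 0;-269 174 -74 0 0 0 0;-269 174 -74 0 0 0 0;-269 174 -74 0 0 0 0;-269 174 -74 0 0 0 0;-269 174 -74 0 0 0 0;-269 174 -74 0 0 0 0;-269 174 -74 0 0 0 0;-269 174 -74 0 0 0 0;-269 174 -74 0 0 0 0;-269 174 -74 0 0 0 0"
}}

```text
time: 10.3
ee_pos: [0.6602, -0.1232, 0.2499]
tcp_rot: [180.0, 0.0, 98.2]
wrist_force: [0.2, 0.5, 0.2]
opening: 0.0004
grasp_force: 0.0
```

```bash
python3 -c "
from h import *
rel(np.array([.661,-.1233,.085])); print(bot.get_obs()['q'].round(1))
a=snap('side','d5.png')['img'][:,:,::-1]; b=snap('scene','s5.png')['img'][:,:,::-1]; c=snap('wrist','w5.png')['img'][:,:,::-1]
cv2.imwrite('pics/c5.png',np.hstack([cv2.resize(x,(400,300)) for x in (a,b)]))
cv2.imwrite('pics/c5.png',np.vstack([cv2.imread('pics/c5.png'),np.hstack([cv2.resize(c,(400,300)),cv2.resize(b[80:260,130:370],(400,300))])]))"
```

```text
t 10.3 pos [ 0.6602 -0.1232  0.2499] F [0.17 0.5  0.21] yang 8.233475854015127 mm [ -0.2   0.7 164.9]
[-10.6  23.   31.9  98.8   0.   71.2]
```

View pics/c5.png

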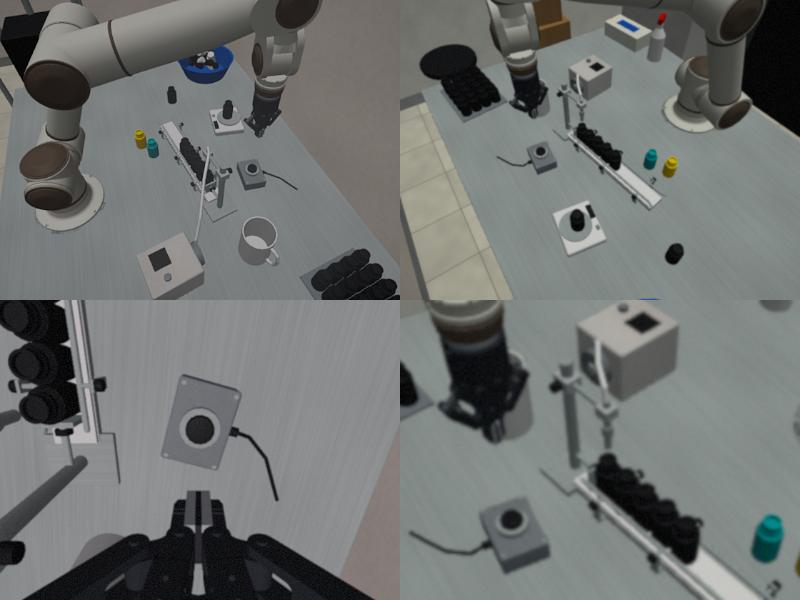

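The forearm rides far above the nozzle. The wrist view shows the button at (200,129) in its panel, which is (280,181) full-size. I'll check that against the planned point.

```bash
python3 -c "
from h import *
c=load('wrist');o=bot.get_obs(); print(wray(c,o,280,181,.06)[0])"
```

```text
[ 0.6615 -0.1217  0.06  ]
```

Request:
{"fn": "carry_out", "kwargs": {
  "moves": "0 0 40 0 0 0 0;0 0 80 0 0 0 0;0 0 120 0 0 0 0;0 0 150 0 0 0 0;0 0 165 0 0 0 0;0 0 170 0 0 0 0;0 0 172 0 0 0 0;0 0 174 0 0 0 0;0 0 176 0 0 0 0;0 0 176 0 0 0 0"
}}

```text
time: 11.45
ee_pos: [0.6613, -0.1242, 0.0751]
tcp_rot: [179.9, 0.0, 98.2]
wrist_force: [-0.3, 1.4, 6.4]
opening: -0.0003
grasp_force: 2.9
```

Request:
{"fn": "carry_out", "kwargs": {
  "moves": "0 0 1 0 0 0 0;0 0 2 0 0 0 0;0 0 3 0 0 0 0;0 0 3 0 0 0 0"
}}

```text
time: 11.85
ee_pos: [0.6615, -0.1242, 0.0748]
tcp_rot: [179.7, 0.1, 98.2]
wrist_force: [-9.0, 1.5, 22.4]
opening: -0.0003
grasp_force: 11.2
```

```bash
python3 -c "
from h import *
print(bot.tip_extent, bot.get_obs()['ee_pos'],bot.get_obs()['wrist_force'],bot.get_obs()['torque'])
g=cv2.cvtColor(cv2.imread('pics/w5.png'),cv2.COLOR_BGR2GRAY)
p=g[140:225,235:325]
for r in (181,): print(list(g[r,235:325]))
print(list(g[140:225,280]))
for lo,hi in((0,60),(125,255)):
    m=cv2.inRange(p,lo,hi); k=max(cv2.findContours(m,0,1)[0],key=cv2.contourArea); print(cv2.fitEllipse(k))
"
```

```text
0.017 [ 0.6614995  -0.12421147  0.07481067] [-8.99892876  1.54243944 22.36309446] [ 0.4292557   1.95384014 -0.03074107]
[np.uint8(115), np.uint8(111), np.uint8(111), np.uint8(112), np.uint8(109), np.uint8(114), np.uint8(112), np.uint8(115), np.uint8(114), np.uint8(112), np.uint8(113), np.uint8(113), np.uint8(114), np.uint8(114), np.uint8(113), np.uint8(117), np.uint8(134), np.uint8(141), np.uint8(147), np.uint8(150), np.uint8(147), np.uint8(148), np.uint8(145), np.uint8(132), np.uint8(104), np.uint8(58), np.uint8(34), np.uint8(28), np.uint8(35), np.uint8(41), np.uint8(36), np.uint8(42), np.uint8(38), np.uint8(34), np.uint8(38), np.uint8(44), np.uint8(36), np.uint8(34), np.uint8(38), np.uint8(36), np.uint8(40), np.uint8(41), np.uint8(38), np.uint8(31), np.uint8(40), np.uint8(30), np.uint8(34), np.uint8(37), np.uint8(36), np.uint8(38), np.uint8(39), np.uint8(28), np.uint8(36), np.uint8(35), np.uint8(26), np.uint8(29), np.uint8(37), np.uint8(31), np.uint8(37), np.uint8(30), np.uint8(34), np.uint8(31), np.uint8(28), np.uint8(33), np.uint8(55), np.uint8(99), np.uint8(134), np.uint8(142), 
[... 1057 characters left out ...]
), np.uint8(43), np.uint8(34), np.uint8(29), np.uint8(30), np.uint8(32), np.uint8(37), np.uint8(37), np.uint8(30), np.uint8(26), np.uint8(30), np.uint8(62), np.uint8(113), np.uint8(133), np.uint8(140), np.uint8(139), np.uint8(139), np.uint8(129), np.uint8(119), np.uint8(112), np.uint8(107), np.uint8(111), np.uint8(107), np.uint8(112), np.uint8(111), np.uint8(110), np.uint8(110), np.uint8(110), np.uint8(111), np.uint8(109), np.uint8(113), np.uint8(109), np.uint8(110), np.uint8(108), np.uint8(107)]
((44.57352066040039, 41.1463737487793), (38.34136199951172, 38.6859130859375), 10.8594331741333)
((44.392860412597656, 39.63948440551758), (54.599700927734375, 56.64042663574219), 87.72144317626953)
```

To tell whether the button bottomed or the finger hit the ring, I'll read the force while releasing.

Request:
{"fn": "carry_out", "kwargs": {
  "moves": "0 0 -3 0 0 0 0;0 0 -5 0 0 0 0;0 0 -5 0 0 0 0;0 0 -5 0 0 0 0"
}}

```text
time: 12.25
ee_pos: [0.6613, -0.1242, 0.0759]
tcp_rot: [179.9, 0.0, 98.2]
wrist_force: [1.1, 0.4, 4.8]
opening: -0.0002
grasp_force: 2.2
```

Request:
{"fn": "carry_out", "kwargs": {
  "moves": "0 0 -1 0 0 0 0;0 0 -2 0 0 0 0;0 0 -2 0 0 0 0;0 0 -2 0 0 0 0"
}}

```text
time: 12.65
ee_pos: [0.6607, -0.1241, 0.0773]
tcp_rot: [180.0, 0.0, 98.2]
wrist_force: [2.7, -0.8, 3.5]
opening: -0.0001
grasp_force: 1.8
```

Request:
{"fn": "carry_out", "kwargs": {
  "moves": "0 0 -1 0 0 0 0;0 0 -2 0 0 0 0;0 0 -2 0 0 0 0;0 0 -2 0 0 0 0"
}}

```text
time: 13.05
ee_pos: [0.6604, -0.124, 0.0791]
tcp_rot: [-180.0, -0.0, 98.2]
wrist_force: [2.1, -0.7, 3.4]
opening: 0.0001
grasp_force: 1.2
```

Request:
{"fn": "carry_out", "kwargs": {
  "moves": "0 0 -1 0 0 0 0;0 0 -2 0 0 0 0;0 0 -2 0 0 0 0;0 0 -2 0 0 0 0"
}}

```text
time: 13.45
ee_pos: [0.6602, -0.124, 0.081]
tcp_rot: [-179.9, -0.0, 98.2]
wrist_force: [0.3, -0.3, 1.8]
opening: -0.0
grasp_force: 0.7
```

The force falls smoothly from 4.8 N at 0.0759 to 1.8 N at 0.081. That is the full 6 mm spring stroke, so the button was fully down. I'll rise clear.

Request:
{"fn": "carry_out", "kwargs": {
  "moves": "0 0 -10 0 0 0 0;0 0 -40 0 0 0 0;0 0 -80 0 0 0 0;0 0 -120 0 0 0 0;0 0 -150 0 0 0 0;0 0 -150 0 0 0 0;0 0 -150 0 0 0 0"
}}

```text
time: 14.15
ee_pos: [0.6608, -0.124, 0.2321]
tcp_rot: [179.9, 0.0, 98.2]
wrist_force: [0.9, -0.2, -0.9]
opening: 0.0001
grasp_force: 0.0
```

```bash
python3 -c "
from h import *
a=snap('side','d6.png')['img'][:,:,::-1]; b=snap('scene','s6.png')['img'][:,:,::-1]
cv2.imwrite('pics/c6.png',np.hstack([cv2.resize(a[130:340,200:410],(400,400)),cv2.resize(b[150:360,180:390],(400,400))])); print(bot.get_obs()['wrist_force'])"
```

```text
[-0.87931988 -0.24772267 -0.23514928]
```

View pics/c6.png

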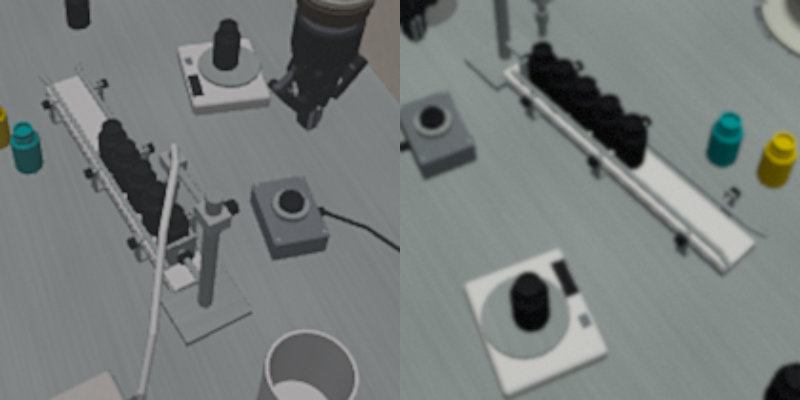

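The row stands closed up against the stop (left panel about (120,130) to (175,225)), the button is up, the scale, spare and jug are untouched, and the arm is clear.

```bash
python3 -c "
from h import *
print(bot.job_done())"
```

```text
the job is handed in; nothing more can be done
None
```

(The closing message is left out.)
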